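# Seat the keyed saddle in the release bay and raise the trap

## Task

Find out which side of the release bay's back wall the key stands on, then push the loose saddle along the bed, turning it as needed but not lifting it, until it is fully home in the bay with its notch over the key. Then swing the brass lever over so that the trap stands fully up behind the saddle. Leave the red bowl, the jack, the depth gauge and the wedge block where they are.

Things in the scene. Friction and masses are not known exactly. Their poses are not given: they have to be found in the camera images.
- bay: Release bay on the bed: open-topped wood box, no front. Origin on the bed, mid mouth, on the trap's hinge line; x points INTO the bay, y left looking in, z up. Cheeks 50 mm high, inner faces at y = +-58.5, from x = 12 to 176 mm; back wall 70 mm high, inner face at x = 156. Steel lead-in guides, 40 mm high, splay from the cheeks out to x = -50, y = +-80 mm. Bearing block at y 88 to 114, 24 mm high.
- slot_left (a point): Left key slot: point on the back wall's inner face, 30 mm above the bed (bay x = 156, y = +24 mm). In ONE of the two slots stands a fixed steel key: a post 18 mm wide, 30 mm high, projecting 18 mm into the bay (x = 138 to 156), with a steel tab on top of the wall. It changes from run to run and no pose tells which: look from above, feel with a fingertip, or try the saddle.
- slot_right (a point): Right key slot: the same at bay y = -24 mm. The slot without the key is blanked flush with the wall.
- home (a point): Where the saddle's origin lies when fully home: on the bed at bay x = 81 mm, y = 0; the leading end then meets the back wall and the trailing end is 6 mm inside the mouth.
- saddle: Loose wooden saddle for a wood, 150 mm long (x) x 112 mm wide (y), about 0.6 kg, too wide to span with a gripper. Origin at the centre of its underside, z up. Cheeks 20 mm thick along the long sides, outer faces plain and upright: high cheek (44 mm) at +y, low cheek (32 mm) at -y; between them a sloping trough whose floor is 16 mm above the bed.
- notch_a (a point): Mouth of the notch in the saddle's +x end, on its underside, beside the high cheek (saddle x = +75, y = +24 mm). The notch is 24 mm wide (y = 12 to 36), 22 mm deep and cut right through the height. It fits a key in the left slot, with the saddle's x axis along the bay's x; otherwise this end stops against the key, 18 mm short of home.
- notch_b (a point): Mouth of the same notch in the saddle's -x end (saddle x = -75, y = +24 mm). It fits a key in the right slot, with the saddle turned half round (its x axis opposite to the bay's x).
- lever_knob (a point): Centre of the 26 mm brass ball on the brass lever (13 mm thick, 158 mm from hinge line to ball). Lever and trap share one shaft; the lever swings in the plane bay y = 130 mm about x = 0, z = 0. Trap down, it leans out of the bay at 45 degrees (ball at x = -112, z = 112). Push it towards bay +x with 2 to 6 N; 20 degrees past upright its weight carries it on to 45 degrees the other way.
- trap (a joint): Angle of the trap and lever together: 0 = trap down, its steel flap (55 mm long, 108 mm wide) flush in the bed in front of the mouth, 1.57 = flap upright across the mouth, its inner face at bay x = 0. A saddle that sticks out of the mouth blocks it.
- bowl: Red lawn bowl lying on its flat side on the bed, 120 mm across, 110 mm high, 1.3 kg. Origin at the centre of its underside. Leave alone.
- jack_center (a point): Centre of the white jack, a 64 mm ball that sits in a rubber ring on the tiled shelf. Leave alone.
- gauge: Steel depth gauge on the tiled shelf: bar 110 mm long (y) with a 90 mm rule across it (x), 34 mm high. Origin under the middle of the bar. Leave alone.
- wedge: Cherry wedge block on the bed, 120 mm long (x), 56 mm wide, rising to 48 mm at its +x end. Origin under its centre. Leave alone.
- shelf: Low tiled shelf fixed on the bed beyond the run, 140 mm (x) x 500 mm (y), 37 mm high. Origin at the centre of its underside.
Not all that is in view belongs to the job. There is more than one size of the saddle; the job needs the middle-sized.

How it is judged:
On the way, in this order (a step that is already met when the one before it is completed fails the run):
1. the saddle is home in the bay, notch over the key (x of saddle in the frame of bay above 0.074 m and y of saddle in the frame of bay between -0.007 and 0.007 m and angle between the x axis of saddle and the x axis of bay, either way round below 0.07 rad and height (world z) of saddle below 0.006 m), for 0.2 s.
2. the lever is over and the trap stands up behind the saddle (value of joint trap above 1.5 rad), for 0.2 s.
At the end, for the whole second after the job is handed in: The saddle rests flat in the bay within 7 mm of fully home (its origin beyond x = 74 mm in the bay's frame) and 7 mm of its middle line, within 4 degrees of square; the trap is up (over 1.5 rad) and stays up; the bowl, jack, gauge and wedge are within 20 mm of where they began (all of step 1 and value of joint trap above 1.5 rad and linear speed of saddle below 0.01 m/s and distance of each of bowl, jack_center, gauge, wedge from where it was at the start of the episode below 0.02 m); the robot touches nothing.
It fails at once if the saddle is lifted off the bed or tipped (height (world z) of saddle above 0.02 m or angle between saddle's own z axis and vertical above 0.25 rad).
It fails at once if the red bowl is knocked aside (distance of bowl from where it was at the start of the episode above 0.02 m).
It fails at once if the jack is knocked aside (distance of jack_center from where it was at the start of the episode above 0.02 m).
It fails at once if the depth gauge is knocked aside (distance of gauge from where it was at the start of the episode above 0.02 m).
It fails at once if the wedge block is knocked aside (distance of wedge from where it was at the start of the episode above 0.02 m).
It also fails if it takes over 72 s, if anything falls off the work surface, if the arm or the gripper's body presses on something with over 40 N, if the wrist force passes 120 N, or if a joint passes its speed limit or range.

## Robot

A 7-joint arm with a two-finger parallel gripper is mounted at the origin on the work surface. World frame = base frame: x ahead of the robot, y to its left, z up, the work surface at z = 0. Lengths are in m, angles in rad, forces in N, time in s.
With the tool pointing down it reaches from about 0.425 to 0.925 m from the base axis. Payload 6.8 kg.
Tool frame: the origin (TCP) lies at the very end of the fingers, on their centre line; the grasp point (between the pads) lies 19 mm behind it (ctrl.grasp_offset is the z of the grasp point in the tool frame, in m); z points along the fingers, y is the direction in which the jaws open and shut (so a half turn about z gives the same grasp; the last joint's range is limited). The gripper opens to 88 mm and grips with 3 to 60 N. Pads are 20 mm wide; open, the fingers measure 115 mm over their backs; the gripper's body (75 mm by 178 mm) begins 61 mm behind the grasp point.
Start: joints at [1.141, 0.477, 0.022, 1.555, -0.011, 1.109, -0.083], TCP at [0.213, -0.64, 0.223] pointing down, gripper open.
Joint ranges: [-2.96, 2.96], [-0.34, 2.1], [-1.41, 1.46], [0.24, 2.44], [-1.37, 4.51], [0.17, 1.92], [-2.96, 2.96]. Speed limits (rad/s): [2.39, 2.39, 3.14, 3.14, 3.14, 3.14, 3.14].

## Interface

Orientations are given as a unit quaternion [w, x, y, z].
In Python, from plant import ctrl gives the robot as it stands. The module is installed in compiled form; this text tells all that it offers.
- The arm moves only by the tool apply_moves, never from a script. Its argument "moves" is a list of rows, each an object of numbers: "ax", "ay", "az": the turn, a rotation vector about the tool's x, y, z in degrees; "x", "y", "z": the shift along the tool's x, y, z in cm; "hand": the closure in counts, from 0 (fully open) to 255 (shut). In form: [{"ax": .., "ay": .., "az": .., "x": .., "y": .., "z": .., "hand": ..}, ...]. A call has 1 to 5 rows; each row shifts and turns the commanded pose from where the row before left it, along the tool's axes as they then stand; what a row does not reach is not made up. A row lasts 1/8 s, in which the tool goes at most 62.5 mm and 10.7 degrees, less where a joint would pass 70% of its speed; a pose out of reach is approached as far as the arm can. A call is refused whole if a number of a shift passes 6.25 or a number of a turn 10.7, either way. A call with a gripper value outside its range is refused whole. The fingers move at their own pace and stop on an object; "grip_force" is the grip in N (left out, the last holds). Time passes only in rows, so rows that do not move let the fingers close. It gives the time, the measured TCP pose, the force and the opening at its end, in the units of the state.
- ctrl.state(): the state, without advancing time (a new reading comes with each control period).
- ctrl.grab_frame(name): name is "scene" or "top" or "wrist"; returns the picture (400x640x3 uint8, red, green, blue); there is no depth.
- ctrl.camera_info(name): a dict with "camera_matrix" (3x3 intrinsics, pixels), "position" and "rotation" of the camera in the world. Camera axes: x right, y down, z forward; pixel columns grow to the right and rows downward; lengths in m; the calibration is good to about 2 mm. A picture is of the moment at which its call begins: read the wrist's pose just before it. camera_info takes no time and is no camera call; for the wrist camera it gives the pose at the moment of the call.
- ctrl.job_done(): hands the job in, once; it reports no verdict.
The state is a dict: "time": time; "qpos": joint angles; "dq": joint speeds; "effort": joint torques, N m; "tool_pos": TCP position; "orientation": TCP orientation; "contact_force": force on the tool from outside, world axes, zero at the start; "ft_torque": the same for the moment, N m; "gripper_width": opening from 0.0 (shut) to 1.0 (fully open).
Only numpy, scipy, OpenCV 4.12 (cv2) and the standard library are available. Lean on these libraries where they do the work, as an engineer would, in place of code of your own. Each camera call takes 0.05 s, during which the arm holds its last target.

## Working session

There is one attempt and no reset: what is moved stays moved. The work goes in short steps, Python scripts to look and compute and a tool call to move; the robot and the scene stay as the last step left them, time stands still between calls to the robot, and variables do not carry over. Pictures are saved under pics/ and viewed, and the job is handed in when it is done.

Besides the shell and the picture viewer there is one more tool, called as name(argument=value, ...) on one line, values as JSON. apply_moves: Moves the arm, as the interface text tells. Its arguments: {"type":"object","properties":{"moves":{"type":"array","items":{"type":"object","properties":{"ax":{"type":"number"},"ay":{"type":"number"},"az":{"type":"number"},"x":{"type":"number"},"y":{"type":"number"},"z":{"type":"number"},"hand":{"type":"number"}}}},"grip_force":{"type":"number"}},"required":["moves"]}

```bash
mkdir -p pics; ls
python3 - <<'E'
from plant import ctrl
import cv2
s=ctrl.state(); print({k:(v if not hasattr(v,'round') else v) for k,v in s.items()})
for n in ("scene","top"):
    im=ctrl.grab_frame(n); cv2.imwrite(f"pics/{n}0.png",im[:,:,::-1]); 
    c=ctrl.camera_info(n); print(n,c)
E
```

```text
pics
{'time': 0.0, 'qpos': array([ 1.1409089 ,  0.47781496,  0.02231478,  1.55647592, -0.01151889,
        1.10928849, -0.08308905]), 'dq': array([ 1.33575116e-03, -1.05613070e-03, -6.61029057e-05, -1.07499797e-03,
       -7.67121587e-05,  9.19506950e-04,  1.52248519e-03]), 'effort': array([ 1.77686900e-05, -5.82848668e+01,  1.53450351e+00, -2.72606760e+01,
       -5.43032459e-02,  1.69514457e-02,  1.72564655e-04]), 'tool_pos': array([ 0.21328495, -0.63976354,  0.22166095]), 'orientation': array([-9.07116493e-04,  9.87080390e-01,  1.60223092e-01, -2.03350718e-04]), 'contact_force': array([-0.4675569 ,  0.2498083 , -0.83197874]), 'ft_torque': array([0.00622586, 0.03883735, 0.03075709]), 'gripper_width': 0.9980966203935502}
scene {'camera_matrix': array([[503.97058023,   0.        , 320.90323689],
       [  0.        , 503.97058023, 197.45083723],
       [  0.        ,   0.        ,   1.        ]]), 'position': array([1.37904033, 0.52400694, 1.30356443]), 'rotation': array([-0.14767474,  0.43026059,  0.83541959, -0.30845116])}
top {'camera_matrix': array([[431.21624614,   0.        , 324.37058026],
       [  0.        , 431.21624614, 204.10317559],
       [  0.        ,   0.        ,   1.        ]]), 'position': array([ 0.4995109 , -0.0978798 ,  1.49402492]), 'rotation': array([-0.01467089,  0.70750454, -0.70631359,  0.01852593])}
```

View pics/scene0.png

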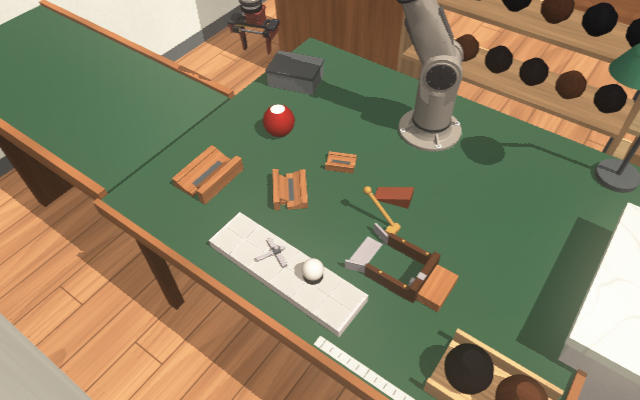

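View pics/top0.png

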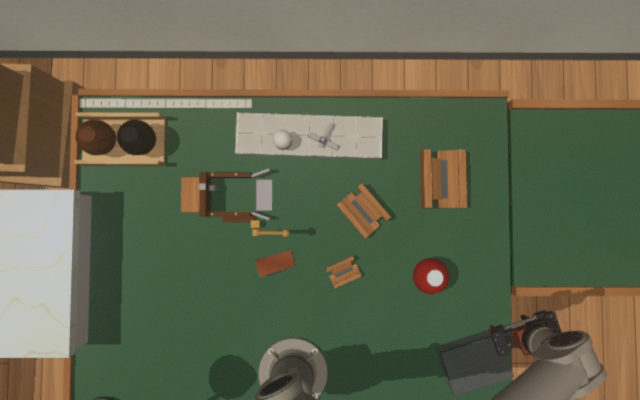

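```bash
cat > h.py <<'E'
import numpy as np, cv2
from plant import ctrl
from scipy.spatial.transform import Rotation as R
def cam(n):
    c=ctrl.camera_info(n); q=np.array(c["rotation"])
    M=R.from_quat([q[1],q[2],q[3],q[0]]).as_matrix()
    return c["camera_matrix"],np.array(c["position"]),M
def pt(c,u,v,z):
    K,p,M=c; d=M@np.linalg.inv(K)@np.array([u,v,1.]); return p+d*(z-p[2])/d[2]
def px(c,P):
    K,p,M=c; q=K@(M.T@(np.array(P)-p)); return q[:2]/q[2]
def grab(n,f=None):
    im=ctrl.grab_frame(n)[:,:,::-1].copy()
    if f: cv2.imwrite(f,im)
    return im
def crop(im,x0,y0,w,h,s,f): cv2.imwrite(f,cv2.resize(im[y0:y0+h,x0:x0+w],None,fx=s,fy=s,interpolation=cv2.INTER_CUBIC))
E
python3 - <<'E'
from h import *
t=cv2.imread("pics/top0.png"); s=cv2.imread("pics/scene0.png")
crop(t,175,160,130,90,6,"pics/t_bay.png"); crop(t,320,140,155,155,3.8,"pics/t_sad.png"); crop(s,340,200,130,110,5,"pics/s_bay.png"); 
c=cam("top")
print(c[2])
for u,v in [(363,210),(445,180),(345,272),(265,195)]: print(pt(c,u,v,0.0))
E
```

```text
[[ 0.00155581 -0.99889655  0.04693886]
 [-0.99998372 -0.00181176 -0.00541078]
 [ 0.00548985 -0.04692968 -0.99888311]]
[ 0.54948723 -0.23997432  0.        ]
[ 0.65452435 -0.5260062   0.        ]
[ 0.33575309 -0.17738514  0.        ]
[0.60096059 0.10005759 0.        ]
```

View pics/t_bay.png

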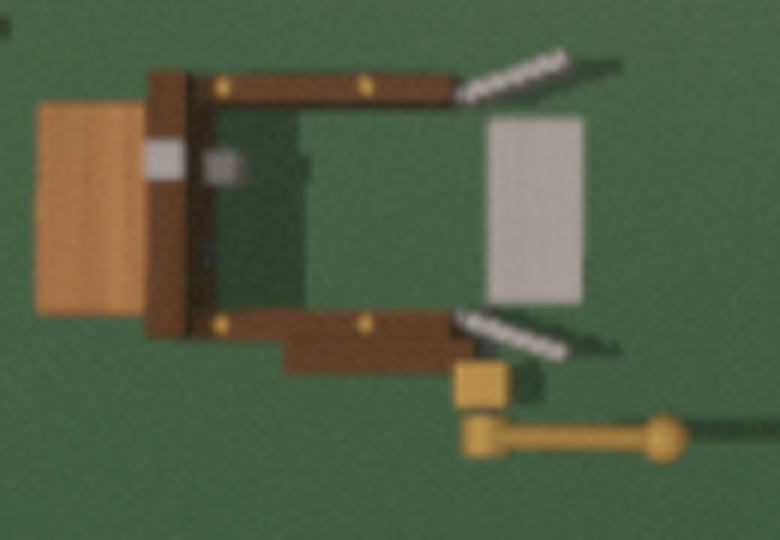

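View pics/t_sad.png

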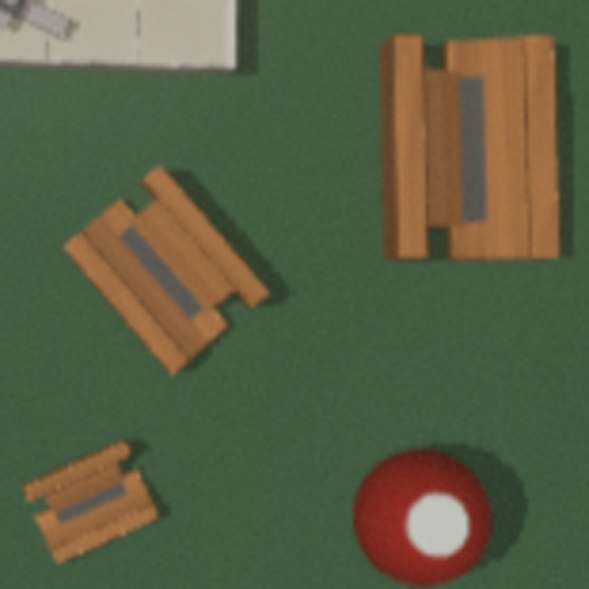

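View pics/s_bay.png

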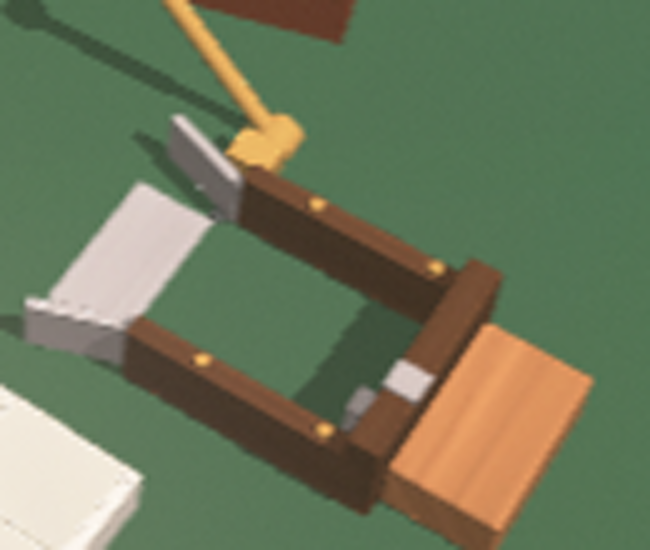

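The key is on the right. In the top crop the grey key post (223,165) and the steel tab on the wall (165,158) lie on the side away from the lever, which is bay −y. The scene view agrees, so the −x end (notch_b) has to lead.

There are three candidate saddles in the top image: (363,210), (445,180) and (345,272). I take (363,210) as the middle-sized one and will measure it to confirm.

```bash
cat >> h.py <<'E'
def woodmask(im):
    hsv=cv2.cvtColor(im,cv2.COLOR_BGR2HSV)
    return cv2.inRange(hsv,(5,90,60),(22,220,255))
def saddle(im,c,uv,r=50):
    m=woodmask(im); z=np.zeros_like(m); u,v=map(int,uv); z[max(0,v-r):v+r,max(0,u-r):u+r]=255; m&=z
    m=cv2.morphologyEx(m,cv2.MORPH_CLOSE,np.ones((3,3),np.uint8))
    cs=cv2.findContours(m,cv2.RETR_EXTERNAL,cv2.CHAIN_APPROX_NONE)[0]
    k=max(cs,key=cv2.contourArea)
    return k
E
python3 - <<'E'
from h import *
t=cv2.imread("pics/top0.png"); c=cam("top")
for uv in [(363,210),(445,180),(345,272)]:
    k=saddle(t,c,uv,38)
    P=np.array([pt(c,u,v,0.038)[:2] for u,v in k[:,0]],np.float32)
    r=cv2.minAreaRect(P*1000); print(uv,r)
hsv=cv2.cvtColor(t,cv2.COLOR_BGR2HSV)
m=cv2.inRange(hsv,(0,0,120),(180,40,230)); z=np.zeros_like(m); z[176:214,250:275]=255; m&=z
k=max(cv2.findContours(m,cv2.RETR_EXTERNAL,cv2.CHAIN_APPROX_NONE)[0],key=cv2.contourArea)
P=np.array([pt(c,u,v,0.0)[:2] for u,v in k[:,0]],np.float32)*1000
print("flap",cv2.minAreaRect(P), cv2.boundingRect(k))
# wall top ends z=.07: crop pts
for n,(a,b),zz in [("wallTL",(148,71),.07),("wallTR",(187,71),.07),("wallBL",(148,337),.07),("wallBR",(187,337),.07),("tab",(165,159),.07),("cheekRtop",(458,75),.05),("cheekRtop_in",(458,104),.05),("cheekLin",(460,311),.05),("guideRend",(565,52),.04),("guideLend",(565,355),.04),("screw1",(222,86),.05),("screw2",(366,86),.05),("screw3",(222,324),.05),("screw4",(366,324),.05),("ball",(664,439),.112)]:
    print(n,pt(c,(a+.5)/6+175-.5,(b+.5)/6+160-.5,zz).round(4))
E
```

```text
(363, 210) ((546.2803955078125, -237.30447387695312), (151.31912231445312, 115.99247741699219), 40.39345932006836)
(445, 180) ((656.166015625, -509.2928771972656), (201.74839782714844, 157.1153564453125), 0.5634220838546753)
(345, 272) ((341.2548522949219, -170.16586303710938), (76.22393798828125, 100.74126434326172), 24.381567001342773)
flap ((602.7384643554688, 105.31090545654297), (107.9973373413086, 52.08427047729492), 0.4217141270637512) (256, 179, 16, 32)
wallTL [0.6741 0.309  0.07  ]
wallTR [0.6741 0.2875 0.07  ]
wallBL [0.5272 0.3068 0.07  ]
wallBR [0.5273 0.2854 0.07  ]
tab [0.6254 0.299  0.07  ]
cheekRtop [0.6747 0.1414 0.05  ]
cheekRtop_in [0.6583 0.1412 0.05  ]
cheekLin [0.5424 0.139  0.05  ]
guideRend [0.689  0.0828 0.04  ]
guideLend [0.5181 0.0815 0.04  ]
screw1 [0.6682 0.2733 0.05  ]
screw2 [0.6684 0.1928 0.05  ]
screw3 [0.5349 0.2714 0.05  ]
screw4 [0.5351 0.1913 0.05  ]
ball [0.4725 0.0196 0.112 ]
```

Run:
```python
from h import *
c=cam("top")
print("jack",pt(c,282.5,140,.07)); print("shelf edge",pt(c,310,157,.037)); print("bowl",pt(c,431,276,.055)); 
print("gauge",pt(c,322,138,.06)); print("wedge",pt(c,275,263,.03)); print("bigL",pt(c,424,180,.05))
s=cv2.imread("pics/scene0.png"); cs=cam("scene")
print(px(cs,[.72,.046,.07]))
```

```text
jack [0.77971351 0.03406504 0.07      ]
shelf edge [ 0.72819233 -0.05666977  0.037     ]
bowl [ 0.32885938 -0.45999386  0.055     ]
gauge [ 0.78879148 -0.09735303  0.06      ]
wedge [0.36900225 0.06051411 0.03      ]
bigL [ 0.64918635 -0.44089099  0.05      ]
[328.5085037  255.35631058]
```

apply_moves(moves=[{"x": 3.5, "y": -2.4, "hand": 46}, {"x": 3.5, "y": -2.4, "hand": 46}, {"x": 3.5, "y": -2.4, "hand": 46}, {"x": 3.5, "y": -2.4, "hand": 46}, {"x": 3.5, "y": -2.4, "hand": 46}], grip_force=20)

```text
$.moves[0]: bad value
```

apply_moves(moves=[{"x": 3.5, "y": -2.4, "hand": 46}, {"x": 3.5, "y": -2.4, "hand": 46}, {"x": 3.5, "y": -2.4, "hand": 46}, {"x": 3.5, "y": -2.4, "hand": 46}, {"x": 3.5, "y": -2.4, "hand": 46}])

```text
$.moves[0]: bad value
```

apply_moves(moves=[{"az": -7.3, "hand": 46}, {"az": -7.3, "hand": 46}, {"az": -7.3, "hand": 46}, {"hand": 46}])

```text
$.moves[0]: bad value
```

```bash
cat >> h.py <<'E'
def pose():
    s=ctrl.state(); q=s["orientation"]; M=R.from_quat([q[1],q[2],q[3],q[0]]).as_matrix()
    return s,np.array(s["tool_pos"]),M
def rel(target,yaw_y=None):
    """shift in tool axes (cm) to reach world target; yaw_y = wanted world angle (deg) of tool y; gives az"""
    s,p,M=pose(); d=M.T@(np.array(target)-p)*100
    a=np.degrees(np.arctan2(M[1,1],M[0,1])); 
    print("t",round(s["time"],2),"tcp",p.round(4),"tool-y ang",round(a,2),"tilt",np.degrees(np.arccos(-M[2,2])).round(2),"F",np.round(s["contact_force"],1),"w",round(s["gripper_width"]*88,1))
    print("shift cm",d.round(2), "az",None if yaw_y is None else round(-(yaw_y-a),2))
E
python3 -c "
from h import *
rel([.466,-.305,.015],-49.6)
t=grab('top','pics/top1.png'); crop(t,320,140,155,155,3.8,'pics/t1c.png')"
```

```text
t 0.1 tcp [ 0.2133 -0.6398  0.2218] tool-y ang -71.56 tilt 0.09 F [-0.   0.1 -0.2] w 88.3
shift cm [ 34.56 -23.74  20.71] az -21.96
```

View pics/t1c.png

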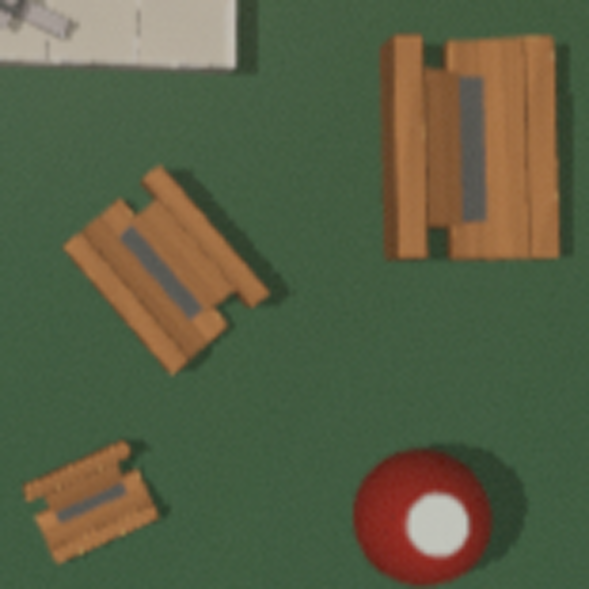

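The calls were refused, so nothing has moved. I'll fill in every field of each row.

apply_moves(moves=[{"ax": 0, "ay": 0, "az": 0, "x": 3.5, "y": -2.4, "z": 0, "hand": 46}, {"ax": 0, "ay": 0, "az": 0, "x": 3.5, "y": -2.4, "z": 0, "hand": 46}, {"ax": 0, "ay": 0, "az": 0, "x": 3.5, "y": -2.4, "z": 0, "hand": 46}, {"ax": 0, "ay": 0, "az": 0, "x": 3.5, "y": -2.4, "z": 0, "hand": 46}, {"ax": 0, "ay": 0, "az": 0, "x": 3.5, "y": -2.4, "z": 0, "hand": 46}], grip_force=20)

```text
time: 0.78
tool_pos: [0.3422, -0.4699, 0.2225]
orientation: [-0.0, 0.987, 0.16, -0.0]
contact_force: [1.0, -0.4, 0.3]
gripper_width: 0.816
```

apply_moves(moves=[{"ax": 0, "ay": 0, "az": 0, "x": 3.5, "y": -2.4, "z": 0, "hand": 46}, {"ax": 0, "ay": 0, "az": 0, "x": 3.5, "y": -2.4, "z": 0, "hand": 46}, {"ax": 0, "ay": 0, "az": 0, "x": 3.5, "y": -2.4, "z": 0, "hand": 46}, {"ax": 0, "ay": 0, "az": 0, "x": 3.5, "y": -2.4, "z": 0, "hand": 46}, {"ax": 0, "ay": 0, "az": 0, "x": 3.5, "y": -2.4, "z": 0, "hand": 46}])

```text
time: 1.4
tool_pos: [0.4701, -0.3008, 0.2225]
orientation: [-0.0, 0.987, 0.16, -0.0]
contact_force: [1.1, -0.3, -0.5]
gripper_width: 0.82
```

apply_moves(moves=[{"ax": 0, "ay": 0, "az": -7.3, "x": 0, "y": 0, "z": 0, "hand": 46}, {"ax": 0, "ay": 0, "az": -7.3, "x": 0, "y": 0, "z": 0, "hand": 46}, {"ax": 0, "ay": 0, "az": -7.3, "x": 0, "y": 0, "z": 0, "hand": 46}, {"ax": 0, "ay": 0, "az": 0, "x": 0, "y": 0, "z": 0, "hand": 46}])

```text
time: 1.9
tool_pos: [0.4694, -0.302, 0.2224]
orientation: [-0.0, 0.939, 0.344, -0.0]
contact_force: [-0.0, 0.5, -0.6]
gripper_width: 0.822
```

```bash
python3 -c "
from h import *
rel([.466,-.305,.015],-49.6)"
```

```text
t 1.9 tcp [ 0.4694 -0.302   0.2224] tool-y ang -49.73 tilt 0.03 F [-0.   0.5 -0.6] w 72.3
shift cm [-4.600e-01  2.000e-02  2.074e+01] az -0.13
```

apply_moves(moves=[{"ax": 0, "ay": 0, "az": 0, "x": -0.5, "y": 0, "z": 5, "hand": 46}, {"ax": 0, "ay": 0, "az": 0, "x": 0, "y": 0, "z": 5, "hand": 46}, {"ax": 0, "ay": 0, "az": 0, "x": 0, "y": 0, "z": 5, "hand": 46}, {"ax": 0, "ay": 0, "az": 0, "x": 0, "y": 0, "z": 4, "hand": 46}, {"ax": 0, "ay": 0, "az": 0, "x": 0, "y": 0, "z": 1.5, "hand": 46}])

```text
time: 2.52
tool_pos: [0.4644, -0.3045, 0.0155]
orientation: [-0.001, 0.939, 0.344, -0.001]
contact_force: [-0.9, 1.0, 0.4]
gripper_width: 0.818
```

```bash
python3 -c "
from h import *
rel([.466,-.305,.015],-49.6)
t=grab('top'); crop(t,320,140,155,155,3.8,'pics/t2.png')
s=grab('scene'); crop(s,200,120,160,120,4,'pics/s2.png')"
```

```text
t 2.52 tcp [ 0.4644 -0.3045  0.0155] tool-y ang -49.79 tilt 0.22 F [-0.9  1.   0.4] w 72.0
shift cm [0.09 0.14 0.05] az -0.19
```

View pics/t2.png

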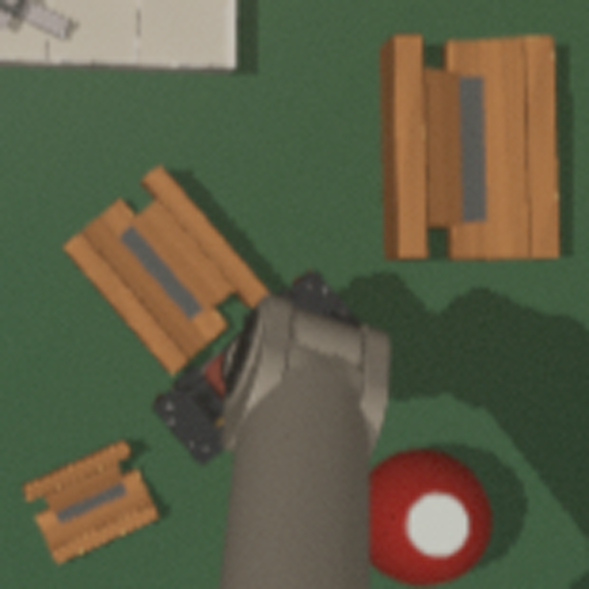

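View pics/s2.png

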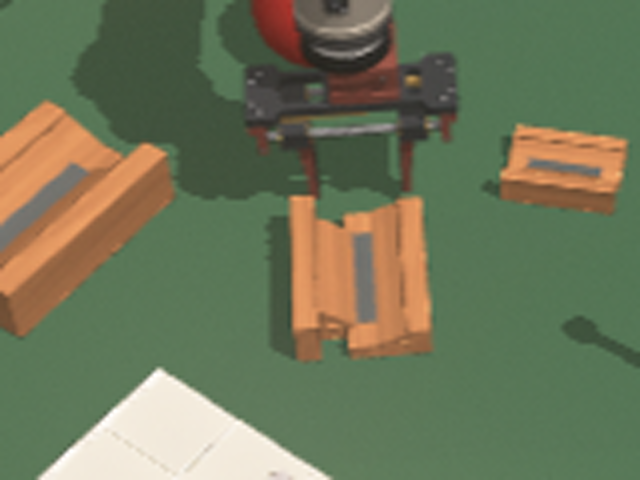

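Both fingers stand behind the two cheeks of the middle saddle's trailing end. I'll push straight first, to gain world x.

apply_moves(moves=[{"ax": 0, "ay": 0, "az": 0, "x": 1.3, "y": 0, "z": 0, "hand": 46}, {"ax": 0, "ay": 0, "az": 0, "x": 1.3, "y": 0, "z": 0, "hand": 46}, {"ax": 0, "ay": 0, "az": 0, "x": 1.3, "y": 0, "z": 0, "hand": 46}, {"ax": 0, "ay": 0, "az": 0, "x": 1.3, "y": 0, "z": 0, "hand": 46}, {"ax": 0, "ay": 0, "az": 0, "x": 1.3, "y": 0, "z": 0, "hand": 46}])

```text
time: 3.25
tool_pos: [0.5158, -0.264, 0.019]
orientation: [0.001, 0.939, 0.344, -0.0]
contact_force: [-4.5, -3.7, 4.7]
gripper_width: 0.82
```

```bash
cat >> h.py <<'E'
def see(n):
    t=grab('top'); crop(t,200,130,250,150,3.2,f'pics/t{n}.png')
E
python3 -c "
from h import *
rel([.466,-.305,.015],-49.6)
see(3)"
```

```text
t 3.25 tcp [ 0.5158 -0.264   0.019 ] tool-y ang -49.72 tilt 0.12 F [-4.5 -3.7  4.7] w 72.2
shift cm [-6.45 -0.09  0.41] az -0.12
```

View pics/t3.png

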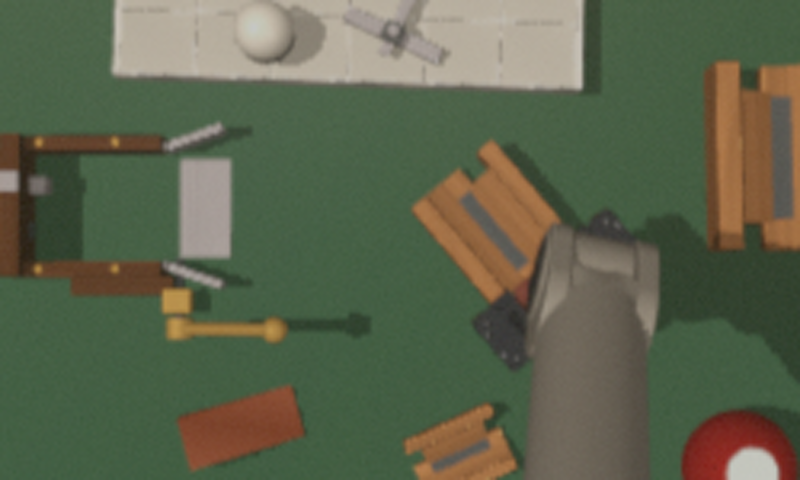

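apply_moves(moves=[{"ax": 0, "ay": 0, "az": -5, "x": 0.6, "y": 0.7, "z": 0.1, "hand": 46}, {"ax": 0, "ay": 0, "az": -5, "x": 0.6, "y": 0.7, "z": 0, "hand": 46}, {"ax": 0, "ay": 0, "az": -5, "x": 0.6, "y": 0.7, "z": 0, "hand": 46}, {"ax": 0, "ay": 0, "az": -5, "x": 0.6, "y": 0.7, "z": 0, "hand": 46}, {"ax": 0, "ay": 0, "az": -5, "x": 0.6, "y": 0.7, "z": 0, "hand": 46}])

```text
time: 3.92
tool_pos: [0.5621, -0.2632, 0.0177]
orientation: [0.001, 0.841, 0.541, 0.0]
contact_force: [-0.6, -2.3, 0.3]
gripper_width: 0.82
```

```bash
python3 -c "
from h import *
rel([.466,-.305,.015],-49.6)
see(4)"
```

```text
t 3.92 tcp [ 0.5621 -0.2632  0.0177] tool-y ang -24.56 tilt 0.12 F [-0.6 -2.3  0.3] w 72.1
shift cm [-7.8  -7.    0.26] az 25.04
```

View pics/t4.png

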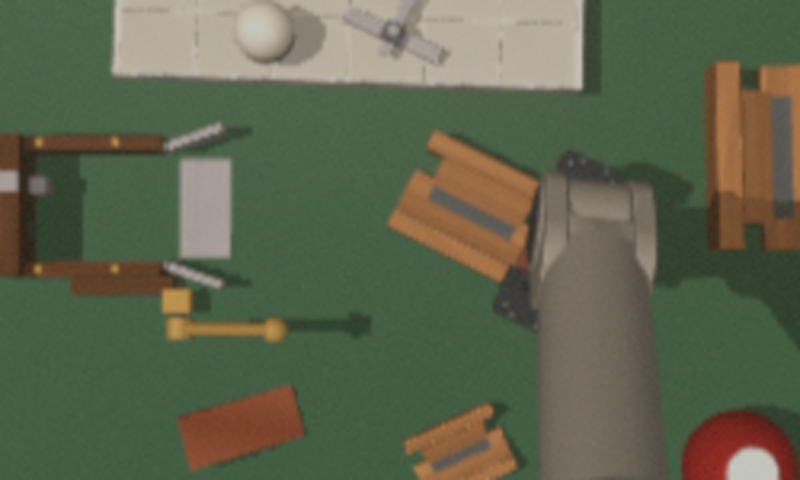

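apply_moves(moves=[{"ax": 0, "ay": 0, "az": -5, "x": 0.6, "y": 0.7, "z": 0.1, "hand": 46}, {"ax": 0, "ay": 0, "az": -5, "x": 0.6, "y": 0.7, "z": 0, "hand": 46}, {"ax": 0, "ay": 0, "az": -5, "x": 0.6, "y": 0.7, "z": 0, "hand": 46}, {"ax": 0, "ay": 0, "az": -5, "x": 0.6, "y": 0.7, "z": 0, "hand": 46}, {"ax": 0, "ay": 0, "az": -5, "x": 0.6, "y": 0.7, "z": 0, "hand": 46}])

```text
time: 4.6
tool_pos: [0.6035, -0.2433, 0.0168]
orientation: [0.001, 0.705, 0.709, 0.0]
contact_force: [0.3, -3.3, 1.3]
gripper_width: 0.818
```

```bash
cat >> h.py <<'E'
def strip(t,c,uv,r=35):
    "wood region of the saddle by cheek-top lines"
    k=saddle(t,c,uv,r); P=np.array([pt(c,u,v,0.038)[:2] for u,v in k[:,0]],np.float32)*1000
    print("saddle rect",cv2.minAreaRect(P));
E
python3 -c "
from h import *
rel([.602,-.25,.015],.8)
see(5); strip(cv2.imread('pics/t5.png'),cam('top'),(0,0)) if 0 else None"
```

```text
t 4.6 tcp [ 0.6035 -0.2433  0.0168] tool-y ang 0.36 tilt 0.17 F [ 0.3 -3.3  1.3] w 72.0
shift cm [-0.67 -0.16  0.18] az -0.44
```

View pics/t5.png

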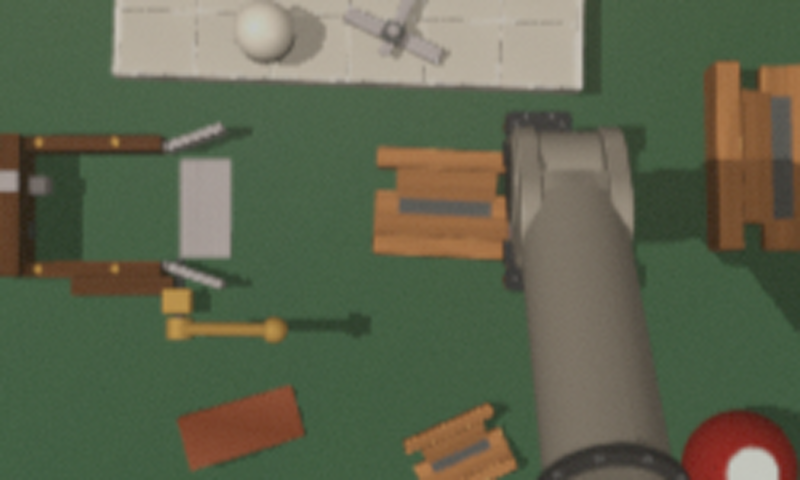

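```bash
cat >> h.py <<'E'
def ends(f,pts,ox=200,oy=130,s=3.2):
    c=cam("top")
    b0=np.array([.6025,.131]); bx=np.array([-.0135,.9999]); by=np.array([-.9999,-.0135])
    for n,(a,b),z in pts:
        P=pt(c,(a+.5)/s+ox-.5,(b+.5)/s+oy-.5,z)[:2]; print(n,P.round(4),"bay mm",((P-b0)@bx*1000).round(1),((P-b0)@by*1000).round(1))
E
python3 -c "
from h import *
ends('',[('hi lead',(376,147),.044),('hi trail',(504,152),.044),('lo lead',(373,254),.032),('lo trail',(505,259),.032),('lo lead bottom',(373,256),0)])
im=cv2.imread('pics/t5.png'); cv2.imwrite('pics/t5b.png',cv2.resize(im[125:285,350:530],None,fx=4,fy=4,interpolation=cv2.INTER_CUBIC))"
```

```text
hi lead [ 0.664  -0.0812] bay mm -213.0 -58.6
hi trail [ 0.659  -0.2163] bay mm -348.1 -51.8
lo lead [ 0.5514 -0.0782] bay mm -208.5 53.9
lo trail [ 0.5464 -0.2181] bay mm -348.4 60.8
lo lead bottom [ 0.5504 -0.0777] bay mm -208.0 54.9
```

View pics/t5b.png

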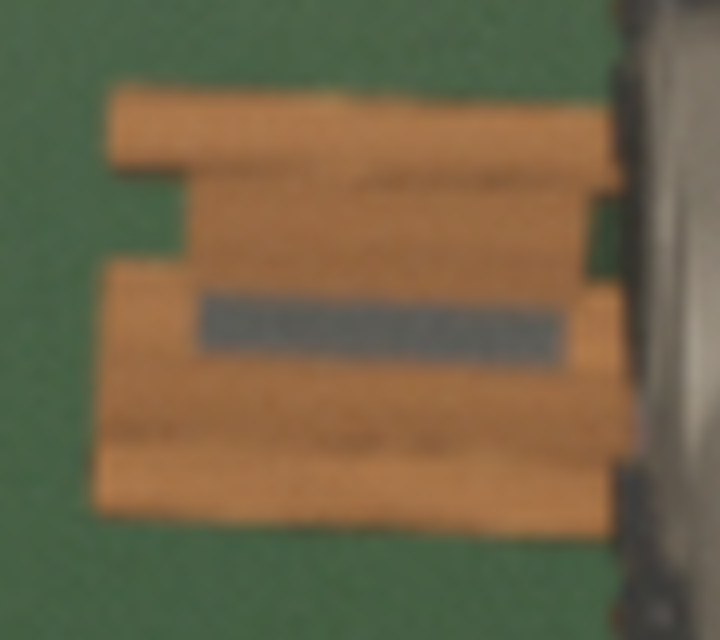

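apply_moves(moves=[{"ax": 0, "ay": 0, "az": -0.5, "x": 0.6, "y": 0, "z": 0.1, "hand": 46}, {"ax": 0, "ay": 0, "az": 0, "x": 1.6, "y": 0, "z": 0.1, "hand": 46}, {"ax": 0, "ay": 0, "az": 0, "x": 2, "y": 0, "z": 0, "hand": 46}, {"ax": 0, "ay": 0, "az": 0, "x": 2, "y": 0, "z": 0, "hand": 46}, {"ax": 0, "ay": 0, "az": 0, "x": 2, "y": 0, "z": 0, "hand": 46}])

```text
time: 5.28
tool_pos: [0.6017, -0.1616, 0.0148]
orientation: [0.002, 0.703, 0.711, -0.0]
contact_force: [0.5, -4.8, 4.0]
gripper_width: 0.819
```

apply_moves(moves=[{"ax": 0, "ay": 0, "az": 0, "x": 2, "y": 0, "z": 0, "hand": 46}, {"ax": 0, "ay": 0, "az": 0, "x": 2, "y": 0, "z": 0, "hand": 46}, {"ax": 0, "ay": 0, "az": 0, "x": 1.5, "y": 0, "z": 0, "hand": 46}])

```text
time: 5.65
tool_pos: [0.6008, -0.1057, 0.0146]
orientation: [0.001, 0.703, 0.711, -0.0]
contact_force: [1.2, -5.9, 4.1]
gripper_width: 0.82
```

```bash
python3 -c "
from h import *
rel([.602,-.05,.015],.8)
t=grab('top','pics/top6.png'); crop(t,200,150,200,90,4,'pics/t6.png')"
```

```text
t 5.65 tcp [ 0.6008 -0.1057  0.0146] tool-y ang 0.7 tilt 0.13 F [ 1.2 -5.9  4.1] w 72.2
shift cm [ 5.57  0.19 -0.05] az -0.1
```

View pics/t6.png

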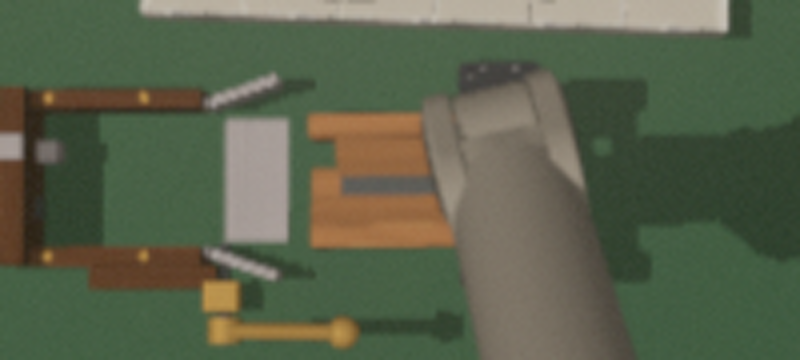

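```bash
python3 -c "
from h import *
im=cv2.imread('pics/top6.png'); crop(im,260,165,60,60,10,'pics/t6b.png')
ends('',[('hi lead',(308,114),.044),('hi mid',(420,115),.044),('lo lead',(310,248),.032),('lo mid',(450,247),.032)],200,150,4)"
```

```text
hi lead [0.6551 0.0555] bay mm -76.2 -51.6
hi mid [ 0.6545 -0.039 ] bay mm -170.6 -49.7
lo lead [0.5424 0.0543] bay mm -75.9 61.1
lo mid [ 0.5435 -0.0643] bay mm -194.5 61.7
```

View pics/t6b.png

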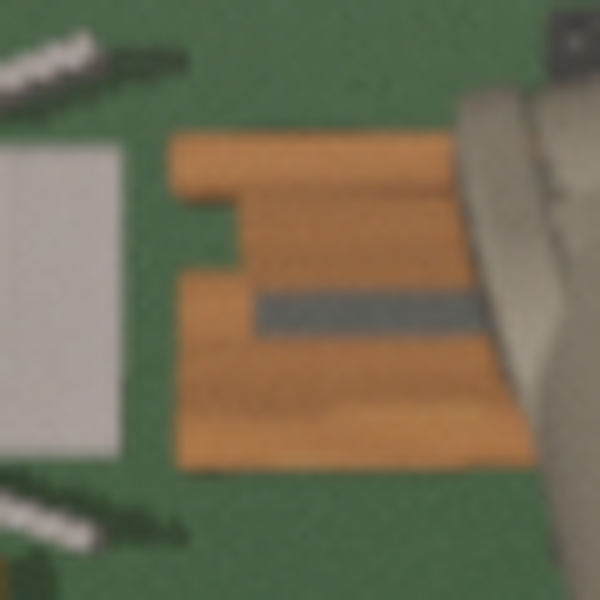

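apply_moves(moves=[{"ax": 0, "ay": 0, "az": 0, "x": 1.8, "y": 0.08, "z": 0, "hand": 46}, {"ax": 0, "ay": 0, "az": 0, "x": 1.8, "y": 0.08, "z": 0, "hand": 46}, {"ax": 0, "ay": 0, "az": 0, "x": 1.8, "y": 0.08, "z": 0, "hand": 46}, {"ax": 0, "ay": 0, "az": 0, "x": 1.8, "y": 0.08, "z": 0, "hand": 46}, {"ax": 0, "ay": 0, "az": 0, "x": 1.2, "y": 0.08, "z": 0, "hand": 46}])

```text
time: 6.32
tool_pos: [0.6029, -0.0216, 0.0139]
orientation: [0.0, 0.702, 0.712, -0.0]
contact_force: [-1.1, -4.8, 3.8]
gripper_width: 0.815
```

```bash
python3 -c "
from h import *
rel([.6025,.127,.015],.8)
t=grab('top','pics/top7.png'); crop(t,200,150,160,90,5,'pics/t7.png')"
```

```text
t 6.33 tcp [ 0.6029 -0.0216  0.0139] tool-y ang 0.77 tilt 0.06 F [-1.1 -4.8  3.8] w 71.7
shift cm [14.86  0.16 -0.13] az -0.03
```

View pics/t7.png

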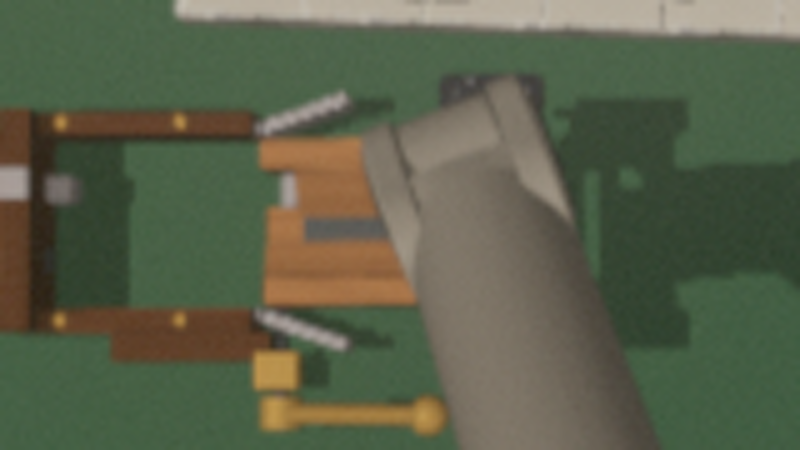

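apply_moves(moves=[{"ax": 0, "ay": 0, "az": 0, "x": 1.5, "y": 0.02, "z": 0, "hand": 46}, {"ax": 0, "ay": 0, "az": 0, "x": 1.5, "y": 0.02, "z": 0, "hand": 46}, {"ax": 0, "ay": 0, "az": 0, "x": 1.5, "y": 0.02, "z": 0, "hand": 46}, {"ax": 0, "ay": 0, "az": 0, "x": 1.5, "y": 0.02, "z": 0, "hand": 46}, {"ax": 0, "ay": 0, "az": 0, "x": 1.5, "y": 0.02, "z": 0, "hand": 46}])

```text
time: 7.0
tool_pos: [0.6029, 0.0524, 0.0136]
orientation: [0.0, 0.703, 0.712, -0.001]
contact_force: [0.3, -4.8, 3.1]
gripper_width: 0.817
```

```bash
python3 -c "
from h import *
rel([.6025,.127,.015],.8)
t=grab('top','pics/top8.png'); crop(t,200,150,160,90,5,'pics/t8.png')"
```

```text
t 7.0 tcp [0.6029 0.0524 0.0136] tool-y ang 0.72 tilt 0.1 F [ 0.3 -4.8  3.1] w 71.9
shift cm [ 7.46  0.06 -0.15] az -0.08
```

View pics/t8.png

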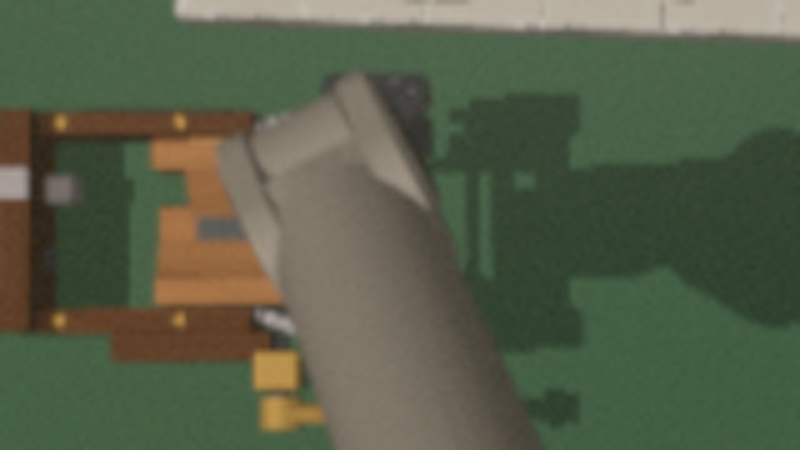

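apply_moves(moves=[{"ax": 0, "ay": 0, "az": 0, "x": 1.5, "y": 0, "z": 0, "hand": 46}, {"ax": 0, "ay": 0, "az": 0, "x": 1.5, "y": 0, "z": 0, "hand": 46}, {"ax": 0, "ay": 0, "az": 0, "x": 1.5, "y": 0, "z": 0, "hand": 46}, {"ax": 0, "ay": 0, "az": 0, "x": 1.2, "y": 0, "z": 0, "hand": 46}, {"ax": 0, "ay": 0, "az": 0, "x": 0.8, "y": 0, "z": 0, "hand": 46}])

```text
time: 7.68
tool_pos: [0.6017, 0.1186, 0.0134]
orientation: [-0.0, 0.702, 0.712, -0.001]
contact_force: [-0.8, -5.6, 2.0]
gripper_width: 0.82
```

apply_moves(moves=[{"ax": 0, "ay": 0, "az": 0, "x": 0.4, "y": 0, "z": 0, "hand": 46}, {"ax": 0, "ay": 0, "az": 0, "x": 0.3, "y": 0, "z": 0, "hand": 46}, {"ax": 0, "ay": 0, "az": 0, "x": 0.3, "y": 0, "z": 0, "hand": 46}])

```text
time: 8.05
tool_pos: [0.6016, 0.1255, 0.0135]
orientation: [0.001, 0.703, 0.712, -0.002]
contact_force: [-0.6, -13.4, 6.7]
gripper_width: 0.824
```

```bash
python3 -c "
from h import *
rel([.6025,.127,.015],.8)
t=grab('top','pics/top9.png'); crop(t,200,150,160,90,5,'pics/t9.png')"
```

```text
t 8.05 tcp [0.6016 0.1255 0.0135] tool-y ang 0.74 tilt 0.25 F [ -0.6 -13.4   6.7] w 72.5
shift cm [ 0.15  0.09 -0.15] az -0.06
```

View pics/t9.png

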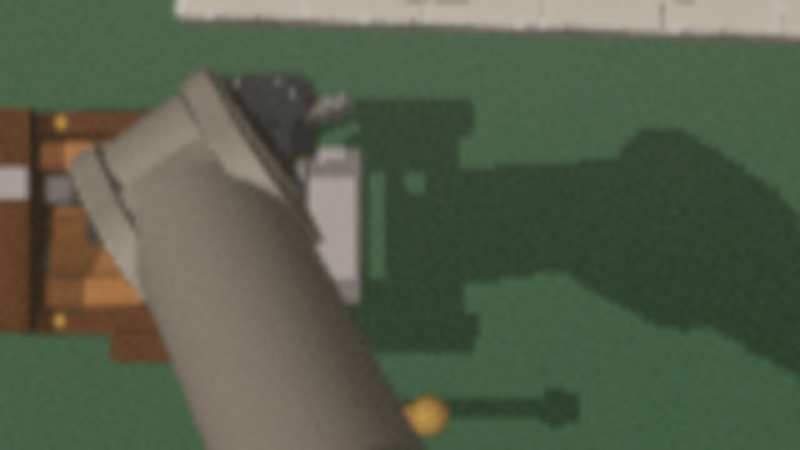

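apply_moves(moves=[{"ax": 0, "ay": 0, "az": 0, "x": 0.2, "y": 0, "z": 0, "hand": 46}, {"ax": 0, "ay": 0, "az": 0, "x": 0, "y": 0, "z": 0, "hand": 46}, {"ax": 0, "ay": 0, "az": 0, "x": 0, "y": 0, "z": 0, "hand": 46}])

```text
time: 8.48
tool_pos: [0.6016, 0.1255, 0.0134]
orientation: [0.002, 0.703, 0.711, -0.003]
contact_force: [-0.7, -13.2, 6.7]
gripper_width: 0.823
```

apply_moves(moves=[{"ax": 0, "ay": 0, "az": 0, "x": -1, "y": 0, "z": 0, "hand": 46}, {"ax": 0, "ay": 0, "az": 0, "x": -2, "y": 0, "z": 0, "hand": 46}, {"ax": 0, "ay": 0, "az": 0, "x": -4, "y": 0, "z": 0, "hand": 46}, {"ax": 0, "ay": 0, "az": 0, "x": -4, "y": 0, "z": -2, "hand": 46}, {"ax": 0, "ay": 0, "az": 0, "x": -4, "y": 0, "z": -4, "hand": 46}])

```text
time: 9.1
tool_pos: [0.6026, -0.0209, 0.0728]
orientation: [-0.001, 0.702, 0.712, -0.001]
contact_force: [0.6, 0.2, 0.4]
gripper_width: 0.819
```

```bash
python3 -c "
from h import *
rel([.6025,.127,.015],.8)
t=grab('top','pics/top10.png'); crop(t,180,150,130,90,6,'pics/t10.png')
s=grab('scene'); crop(s,330,180,140,130,4.5,'pics/s10.png')"
```

```text
t 9.1 tcp [ 0.6026 -0.0209  0.0728] tool-y ang 0.85 tilt 0.19 F [0.6 0.2 0.4] w 72.1
shift cm [14.78  0.23  5.79] az 0.05
```

View pics/t10.png

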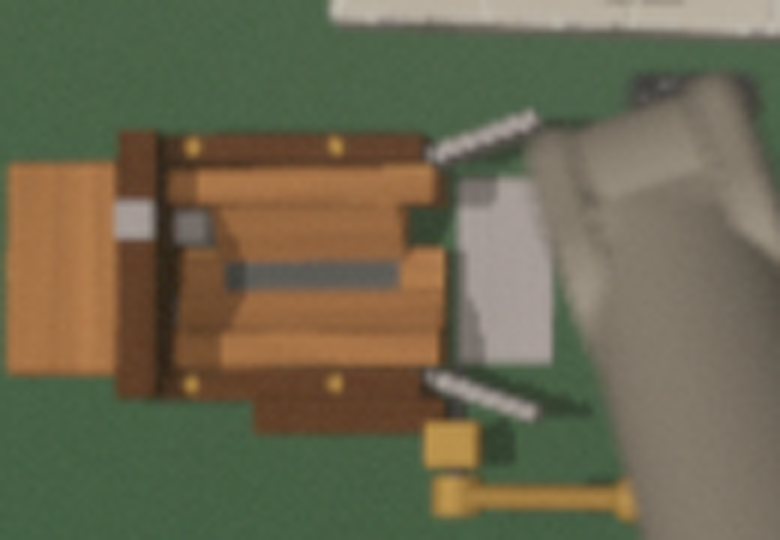

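View pics/s10.png

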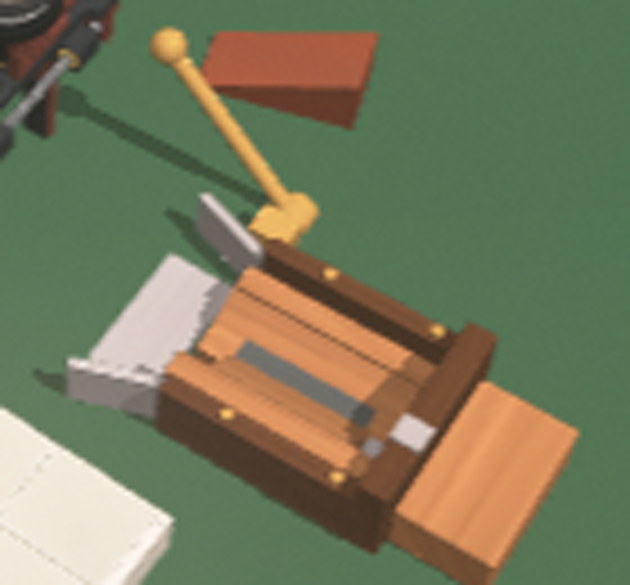

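```bash
python3 -c "
from h import *
ends('',[('hi trail',(437,184),.044),('lo trail',(443,346),.032),('flap edge',(459,270),0),('wall in',(157,270),.07),('key',(193,228),.03),('key lead edge',(212,228),.03)],180,150,6)"
```

```text
hi trail [0.6477 0.137 ] bay mm 5.4 -45.3
lo trail [0.5571 0.1347] bay mm 4.3 45.3
flap edge [0.6023 0.131 ] bay mm -0.0 0.2
wall in [0.5972 0.2864] bay mm 155.5 3.2
key [0.6238 0.2772] bay mm 145.9 -23.3
key lead edge [0.6239 0.2665] bay mm 135.2 -23.2
```

Saddle home: its trailing end measures 4.3 to 5.4 mm inside the mouth (6 nominal), the key sits in the notch, and the push stalled at 13 N. Next is the lever: I'll close the gripper, lift, and come in behind the ball.

apply_moves(moves=[{"ax": 0, "ay": 0, "az": 0, "x": -1, "y": 0, "z": -4, "hand": 255}, {"ax": 0, "ay": 0, "az": 0, "x": -1, "y": 0, "z": -5, "hand": 255}, {"ax": 0, "ay": 0, "az": 0, "x": -1, "y": 0, "z": -5, "hand": 255}, {"ax": 0, "ay": 0, "az": 0, "x": 0, "y": -4, "z": 0, "hand": 255}, {"ax": 0, "ay": 0, "az": 0, "x": 0, "y": -4, "z": 0, "hand": 255}])

```text
time: 9.82
tool_pos: [0.5239, -0.0499, 0.2137]
orientation: [0.0, 0.702, 0.712, 0.001]
contact_force: [-0.0, 0.4, 0.9]
gripper_width: 0.286
```

apply_moves(moves=[{"ax": 0, "ay": 0, "az": 0, "x": 0, "y": -4, "z": 0, "hand": 255}, {"ax": 0, "ay": 0, "az": 0, "x": 0, "y": -1, "z": 0, "hand": 255}, {"ax": 0, "ay": 0, "az": 0, "x": 0, "y": 0, "z": 0, "hand": 255}])

```text
time: 10.2
tool_pos: [0.4749, -0.0511, 0.2138]
orientation: [0.0, 0.702, 0.712, 0.0]
contact_force: [0.2, -0.4, 0.4]
gripper_width: 0.004
```

```bash
python3 -c "
from h import *
rel([.473,-.03,.097],.8)
t=grab('top','pics/top11.png'); crop(t,180,150,130,90,6,'pics/t11.png')
s=grab('scene'); crop(s,330,120,140,130,4.5,'pics/s11.png')"
```

```text
t 10.2 tcp [ 0.4749 -0.0511  0.2138] tool-y ang 0.85 tilt 0.06 F [ 0.2 -0.4  0.4] w 0.3
shift cm [ 2.11 -0.17 11.68] az 0.05
```

View pics/s11.png

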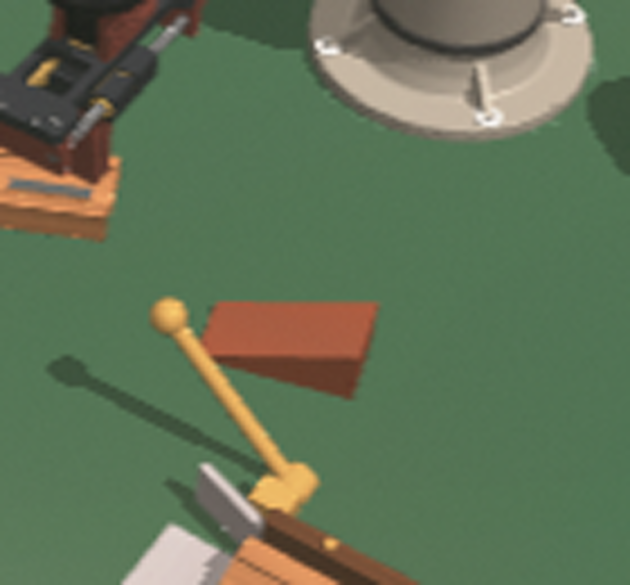

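apply_moves(moves=[{"ax": 0, "ay": 0, "az": 0, "x": 0, "y": -0.2, "z": 4, "hand": 255}, {"ax": 0, "ay": 0, "az": 0, "x": 0, "y": 0, "z": 4, "hand": 255}, {"ax": 0, "ay": 0, "az": 0, "x": 0.5, "y": 0, "z": 3, "hand": 255}, {"ax": 0, "ay": 0, "az": 0, "x": 1, "y": 0, "z": 0.6, "hand": 255}, {"ax": 0, "ay": 0, "az": 0, "x": 1.5, "y": 0, "z": 0, "hand": 255}])

```text
time: 10.92
tool_pos: [0.4729, -0.0202, 0.0979]
orientation: [-0.0, 0.702, 0.712, 0.0]
contact_force: [1.2, 0.7, -0.3]
gripper_width: 0.001
```

```bash
python3 -c "
from h import *
rel([.473,-.004,.097],.8)
b=[]
import math
for f in range(-45,41,10):
    r=math.radians(f); print(f, 'tcp y',round(.131+.158*math.sin(r)-.023,4),'z',round(.158*math.cos(r)-.015,4))
"
```

```text
t 10.93 tcp [ 0.4729 -0.0202  0.0979] tool-y ang 0.82 tilt 0.04 F [ 1.2  0.7 -0.3] w 0.1
shift cm [1.62 0.03 0.09] az 0.02
-45 tcp y -0.0037 z 0.0967
-35 tcp y 0.0174 z 0.1144
-25 tcp y 0.0412 z 0.1282
-15 tcp y 0.0671 z 0.1376
-5 tcp y 0.0942 z 0.1424
5 tcp y 0.1218 z 0.1424
15 tcp y 0.1489 z 0.1376
25 tcp y 0.1748 z 0.1282
35 tcp y 0.1986 z 0.1144
```

apply_moves(moves=[{"ax": 0, "ay": 0, "az": 0, "x": 1.6, "y": 0, "z": 0, "hand": 255}, {"ax": 0, "ay": 0, "az": 0, "x": 1.05, "y": 0, "z": -0.9, "hand": 255}, {"ax": 0, "ay": 0, "az": 0, "x": 1.05, "y": 0, "z": -0.9, "hand": 255}, {"ax": 0, "ay": 0, "az": 0, "x": 1.2, "y": 0, "z": -0.7, "hand": 255}, {"ax": 0, "ay": 0, "az": 0, "x": 1.2, "y": 0, "z": -0.7, "hand": 255}])

```text
time: 11.55
tool_pos: [0.4714, 0.0402, 0.1307]
orientation: [0.001, 0.702, 0.712, 0.0]
contact_force: [0.4, -3.6, 2.0]
gripper_width: 0.006
```

apply_moves(moves=[{"ax": 0, "ay": 0, "az": 0, "x": 1.3, "y": 0, "z": -0.5, "hand": 255}, {"ax": 0, "ay": 0, "az": 0, "x": 1.3, "y": 0, "z": -0.45, "hand": 255}, {"ax": 0, "ay": 0, "az": 0, "x": 1.35, "y": 0, "z": -0.25, "hand": 255}, {"ax": 0, "ay": 0, "az": 0, "x": 1.35, "y": 0, "z": -0.25, "hand": 255}, {"ax": 0, "ay": 0, "az": 0, "x": 1.4, "y": 0, "z": 0, "hand": 255}])

```text
time: 12.18
tool_pos: [0.47, 0.1079, 0.1441]
orientation: [-0.0, 0.702, 0.712, 0.0]
contact_force: [0.9, -1.0, -0.2]
gripper_width: 0.004
```

```bash
python3 -c "
from h import *
rel([.473,.108,.143],.8)
s=grab('scene'); crop(s,330,120,140,190,3,'pics/s12.png')"
```

```text
t 12.18 tcp [0.47   0.1079 0.1441] tool-y ang 0.85 tilt 0.02 F [ 0.9 -1.  -0.2] w 0.4
shift cm [0.01 0.3  0.11] az 0.05
```

View pics/s12.png

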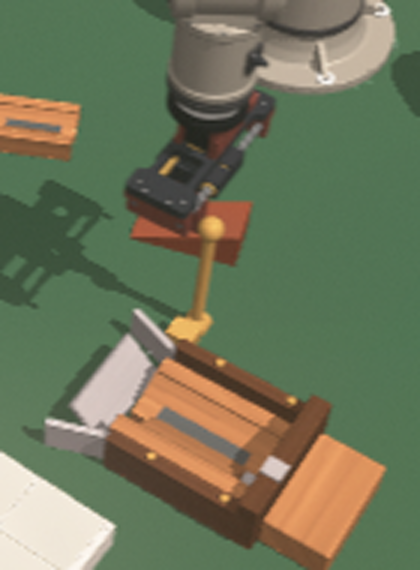

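apply_moves(moves=[{"ax": 0, "ay": 0, "az": 0, "x": 1.4, "y": 0.1, "z": 0, "hand": 255}, {"ax": 0, "ay": 0, "az": 0, "x": 1.35, "y": 0.1, "z": 0.2, "hand": 255}, {"ax": 0, "ay": 0, "az": 0, "x": 1.35, "y": 0, "z": 0.2, "hand": 255}, {"ax": 0, "ay": 0, "az": 0, "x": 1.3, "y": 0, "z": 0.4, "hand": 255}, {"ax": 0, "ay": 0, "az": 0, "x": 1.3, "y": 0, "z": 0.4, "hand": 255}])

```text
time: 12.85
tool_pos: [0.4711, 0.1747, 0.1318]
orientation: [-0.0, 0.702, 0.712, 0.0]
contact_force: [0.3, -0.4, -1.1]
gripper_width: 0.005
```

apply_moves(moves=[{"ax": 0, "ay": 0, "az": 0, "x": 1, "y": 0, "z": 0.4, "hand": 255}, {"ax": 0, "ay": 0, "az": 0, "x": 0, "y": 0, "z": 0, "hand": 255}, {"ax": 0, "ay": 0, "az": 0, "x": 0, "y": 0, "z": 0, "hand": 255}])

```text
time: 13.22
tool_pos: [0.4711, 0.1834, 0.1281]
orientation: [0.0, 0.702, 0.712, -0.0]
contact_force: [1.2, -0.5, -0.9]
gripper_width: 0.009
```

```bash
python3 -c "
from h import *
rel([.473,.18,.13],.8)
s=grab('scene'); crop(s,330,120,140,190,3,'pics/s13.png')"
```

```text
t 13.22 tcp [0.4711 0.1834 0.1281] tool-y ang 0.82 tilt 0.02 F [ 1.2 -0.5 -0.9] w 0.8
shift cm [-0.34  0.19 -0.19] az 0.02
```

View pics/s13.png

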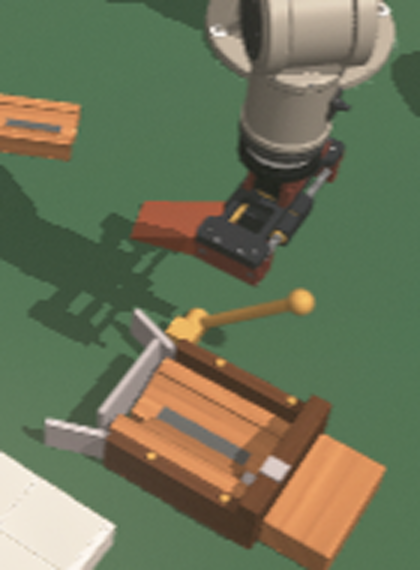

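The lever is over and the flap stands up. I'll back the arm away and check.

apply_moves(moves=[{"ax": 0, "ay": 0, "az": 0, "x": -3, "y": 0, "z": -2, "hand": 255}, {"ax": 0, "ay": 0, "az": 0, "x": -4, "y": 0, "z": -4, "hand": 255}, {"ax": 0, "ay": 0, "az": 0, "x": -4, "y": 0, "z": -4, "hand": 255}, {"ax": 0, "ay": 0, "az": 0, "x": -5, "y": 0, "z": 0, "hand": 255}, {"ax": 0, "ay": 0, "az": 0, "x": -5, "y": 0, "z": 0, "hand": 255}])

```text
time: 13.9
tool_pos: [0.4743, -0.0284, 0.2292]
orientation: [0.001, 0.702, 0.712, 0.001]
contact_force: [0.4, -0.2, -0.4]
gripper_width: 0.006
```

apply_moves(moves=[{"ax": 0, "ay": 0, "az": 0, "x": -5, "y": 0, "z": 0, "hand": 255}, {"ax": 0, "ay": 0, "az": 0, "x": -5, "y": 0, "z": 0, "hand": 255}, {"ax": 0, "ay": 0, "az": 0, "x": 0, "y": 0, "z": 0, "hand": 255}, {"ax": 0, "ay": 0, "az": 0, "x": 0, "y": 0, "z": 0, "hand": 255}])

```text
time: 14.4
tool_pos: [0.4754, -0.126, 0.2282]
orientation: [-0.0, 0.702, 0.712, 0.0]
contact_force: [0.4, 0.5, -0.4]
gripper_width: 0.006
```

```bash
python3 -c "
from h import *
rel([.473,.18,.13],.8)
t=grab('top','pics/top14.png'); crop(t,170,110,260,180,3,'pics/t14.png'); crop(t,180,150,130,90,6,'pics/t14b.png')
s=grab('scene','pics/scene14.png')
t0=cv2.imread('pics/top0.png')
d=cv2.absdiff(t,t0).max(2); 
for n,(u,v,r) in dict(jack=(282,140,14),gauge=(322,137,18),wedge=(275,263,20),bowl=(431,276,20)).items(): print(n,(d[v-r:v+r,u-r:u+r]>40).sum())"
```

```text
t 14.4 tcp [ 0.4754 -0.126   0.2282] tool-y ang 0.8 tilt 0.02 F [ 0.4  0.5 -0.4] w 0.5
shift cm [30.6   0.18  9.83] az 0.0
jack 0
gauge 0
wedge 0
bowl 104
```

View pics/t14b.png

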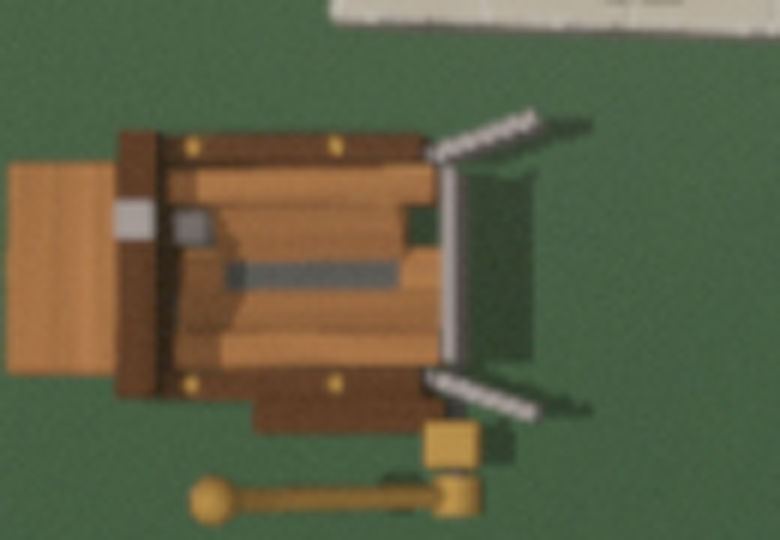

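View pics/scene14.png

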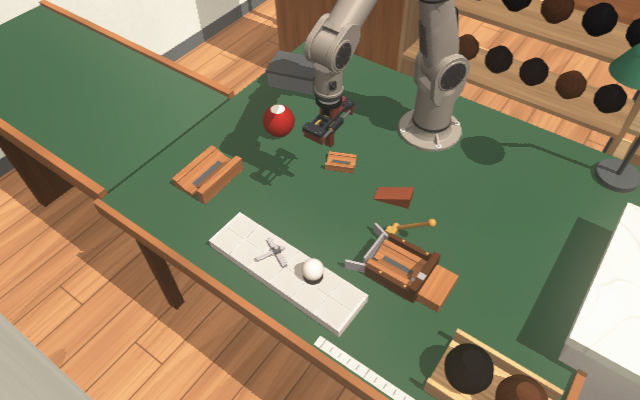

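```bash
python3 -c "
from h import *
c=cam('top')
for f,k in (('top0','scene0'),('top14','scene14')):
  for n in (f,k):
    h=cv2.cvtColor(cv2.imread(f'pics/{n}.png'),cv2.COLOR_BGR2HSV); m=cv2.inRange(h,(0,170,50),(5,255,255))|cv2.inRange(h,(174,150,50),(180,255,255))
    kk=max(cv2.findContours(m,cv2.RETR_EXTERNAL,cv2.CHAIN_APPROX_NONE)[0],key=cv2.contourArea); print(n,cv2.minEnclosingCircle(kk),cv2.boundingRect(kk))
ends('',[('hi trail',(435,184),.044),('lo trail',(441,346),.032),('flap top mid',(452,260),.055)],180,150,6)
ctrl.job_done(); print(ctrl.state()['time'])"
```

```text
top0 ((430.7594909667969, 275.8797607421875), 17.761064529418945) (414, 259, 35, 35)
scene0 ((278.6099548339844, 119.78795623779297), 15.208876609802246) (264, 106, 30, 28)
top14 ((430.6420593261719, 275.8426208496094), 17.642864227294922) (413, 259, 36, 35)
scene14 ((278.6137390136719, 119.90995025634766), 15.306020736694336) (264, 106, 30, 29)
hi trail [0.6477 0.1382] bay mm 6.5 -45.3
lo trail [0.5571 0.1359] bay mm 5.5 45.3
flap top mid [0.6041 0.1265] bay mm -4.5 -1.6
the job is handed in; nothing more can be done
the job is handed in; nothing more can be done
```

The saddle is fully home with its notch over the key, and the lever is over with the trap up behind it. I handed the job in at about 14.5 s; no verdict comes back.

**Key and saddle:** The key stood in the right slot, so the −x end (notch_b) had to lead. The top and scene views both showed the key post and the wall tab on that side. Of the three saddles, the middle one measured 151 × 116 mm, close to the stated 150 × 112 mm. I pushed it along the bed with two fingertips, turned it about 50° without lifting it, and ran it into the bay until it stalled at 13 N. I then swung the lever over by its ball and backed the arm clear.

**Last checks:**
- **Saddle:** its trailing end is about 6 mm inside the mouth (6 mm nominal), and it looks centred and square.
- **Trap:** the flap stands across the mouth and the lever leans fully over the other way. I judged the trap angle from the pictures only, since there is no joint reading.
- **Jack, gauge and wedge:** no pixels changed between the first and last top views.
- **Bowl:** my pixel-difference check flagged it, most likely because of the arm's shadow. Its outline centre moved by only about 0.1 px in both views, so it is where it began.
- **Robot:** the force reading after retreating was about zero.

**Failed or disagreed:**
- My first three move calls were refused because rows were missing fields; nothing moved.
- Just before the mouth, two readings of the saddle's sideways offset disagreed (2 and 5 mm). I corrected by 4 mm and it went in without catching.

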